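Unstack the feeding dishes and swap canister and jar

ROBOT

A 6-joint arm with a two-finger parallel gripper is mounted at the origin on the work surface. World frame = base frame: x ahead of the robot, y to its left, z up, the work surface at z = 0. Lengths are in m, angles in degrees, forces in N, time in s.
With the tool pointing down it reaches from about 0.3 to 0.75 m from the base axis. Payload 8.5 kg.
Tool frame: the origin (TCP) lies on the centre line of the jaws, within the pads' length; the fingertips stand 25 mm ahead of it and the grasp point (between the pads) lies 6 mm ahead of it; z points along the fingers, y is the line along which they close (so a half turn about z gives the same grasp; the last joint's range is limited). The gripper opens to 88 mm and grips with 3 to 60 N. Pads are 18 mm wide; open, the fingers measure 123 mm over their backs; the gripper's body (75 mm by 187 mm) begins 45 mm behind the grasp point.
Start: joints at [-81.492, 21.807, 74.336, -0, 83.858, -12.336], TCP at [0.196, -0.514, 0.264] pointing down, gripper open.
Joint ranges: [-178.18, 178.18], [-50.72, 133.34], [12.68, 142.11], [-81.47, 261.47], [9.98, 163.14], [-165.26, 165.26]. Speed limits (degrees/s): [136.94, 136.94, 180, 180, 180, 180].

INTERFACE

Orientations are given as a 3x3 rotation matrix whose columns are the frame's x, y, z axes.
In Python, from workcell import robot gives the robot as it stands.
- The arm moves only by the shell command python3 jog.py 'ROWS' [OPENING] [FORCE]. ROWS is a JSON list of rows, 1 to 12 of them, each of 6 numbers: dx, dy, dz in m, then a rotation vector rx, ry, rz in degrees; each row is the pose to reach, as a shift and turn from the pose commanded when the command began, along the tool's axes at that moment; what a row does not reach only later rows make up. A row lasts 1/12 s, in which the tool goes at most 0.0417 m and 7.16 degrees, less where a joint would pass 70% of its speed; a pose out of reach is approached as far as the arm can. OPENING is the finger opening in m, set as the command begins (- or left out keeps the last). The fingers move at their own pace and stop on an object; FORCE is the grip in N (left out, the last holds). Time passes only in rows, so rows that do not move let the fingers close. It prints the time, the measured TCP pose, the force, the opening and the grip force at its end.
- robot.get_obs(): the state, without advancing time (a new reading comes with each control period).
- robot.read_camera(name): name is "scene" or "top" or "wrist"; returns a dict with "frame" (480x640x3 uint8, red, green, blue), "fx", "fy", "cx", "cy" (pixels), "view" (4x4, takes a point from world to camera coordinates); the wrist camera has in their place "mount" (4x4, takes a point from camera to tool coordinates, whose origin is the TCP and whose axes are the flange's). Camera axes: x right, y down, z forward; pixel columns grow to the right and rows downward; lengths in m; the calibration is good to about 2 mm. A picture is of the moment at which its call begins: read the wrist's pose just before it. There is no depth.
- robot.close_job(): hands the job in; it is judged then, once.
The state is a dict: "time": time; "qpos": joint angles; "qvel": joint speeds; "effort": joint torques, N m; "eef_pos": TCP position; "eef_rot": TCP orientation; "ft_force": force on the tool from outside, world axes, zero at the start; "moment": the same for the moment, N m; "width": finger opening in m; "grasp_force": force on a finger pad.
Only numpy, scipy, OpenCV 4.12 (cv2) and the standard library are available. Lean on these libraries where they do the work, as an engineer would, in place of code of your own. Each camera call takes 0.05 s, during which the arm holds its last target. There are 200 camera calls.

TASK

The bird-feeding things were put down wrongly: two clay dishes are piled on the black canister, which stands on the square cork mat, and the square glass jar stands on the round cork mat. Put the round dish in the middle of the round saucer and the square dish in the middle of the square saucer, and let the canister and the jar change places, so that the canister stands in the middle of the round mat and the jar in the middle of the square mat, using the empty ring trivet as a parking spot if you like; the square dish and the jar must sit square with what they stand on. Set everything down gently and upright, never tipping anything over, and leave the steel scoop where it lies.

Things in the scene. Friction and masses are not known exactly. Their poses are not given: they have to be found in the camera images.
- round_dish: Small round open clay feeding dish, 48 mm high: narrow foot 36 mm across, from 26 mm up to the rim a straight-sided round wall 50 mm across (wall 4 mm). At the start it stands nested in the square dish, its foot on that dish's floor, its top about 26 mm above the square rim. Origin: centre of its underside, z up. About 0.1 kg.
- square_dish: Small square open clay feeding dish, 60 x 60 mm outside, 28 mm high, walls 5 mm, inner floor 6 mm above its underside. At the start it stands on the canister's lid. Origin: centre of its underside, z up, x and y along its sides. About 0.12 kg.
- canister: Black round plastic canister: body 84 mm across and 62 mm high, on it a ribbed screw lid 66 mm across and 22 mm high (62 to 84 mm above the underside), screwed tight. Too wide to take by the body; take it by the lid. At the start it stands on the square mat. Origin: centre of its underside, z up. About 0.35 kg.
- jar: Square green glass jar: body 60 x 60 mm and 68 mm high, with a round steel cap 46 mm across and 18 mm high on top (68 to 86 mm). At the start it stands on the round mat. Origin: centre of its underside, z up, x and y along its sides. About 0.4 kg.
- round_saucer: Round clay saucer, a flat disc 88 mm across and 8 mm thick, fixed on the wooden turntable (270 mm across, top 30 mm above the table, does not turn). Place of the round dish. Origin: centre of its underside; its upper face is 8 mm above it.
- square_saucer: Square clay saucer, a flat slab 84 x 84 mm and 8 mm thick, fixed on the same turntable, its centre 140 mm from the round saucer's. Place of the square dish. Origin: centre of its underside; its upper face is 8 mm above it; x and y along its sides.
- round_mat: Round cork mat, 115 mm across, 6 mm thick, fixed on the table. Place of the canister. Origin: centre of its underside; its upper face is 6 mm above it.
- square_mat: Square cork mat, 110 x 110 mm, 6 mm thick, fixed on the table. Place of the jar. Origin: centre of its underside; its upper face is 6 mm above it; x and y along its sides.
- ring_trivet: Cork ring trivet, 115 mm across with a 40 mm hole in the middle, 6 mm thick, fixed on the table, empty: a free spot for parking the canister or the jar. Origin: centre of its underside.
- scoop: Bystander: small stainless scoop, 127 mm long, 46 mm wide and 26 mm high, lying loose on the table; to be left alone. Origin: on the table near the back of its pan; x towards the pan's mouth, handle towards -x.

How it is judged (in metres and radians):
At the end, for the whole second after the job is handed in: At rest and upright, each centred within 15 mm: round dish on round saucer, square dish on square saucer, canister on round mat, jar on square mat; square dish and jar square with their places within 14 degrees (any quarter turn); scoop moved less than 30 mm (horizontal distance between round_dish and round_saucer below 0.015 m and z of round_dish in the frame of round_saucer between 0.004 and 0.012 m and angle between each of round_dish, square_dish, canister, jar's own z axis and vertical below 0.1 rad and linear speed of each of round_dish, square_dish, canister, jar below 0.02 m/s and horizontal distance between square_dish and square_saucer below 0.015 m and z of square_dish in the frame of square_saucer between 0.004 and 0.012 m and (angle between the x axis of square_dish and the x axis of square_saucer, either way round below 0.25 rad or angle between the x axis of square_dish and the y axis of square_saucer, either way round below 0.25 rad) and horizontal distance between canister and round_mat below 0.015 m and z of canister in the frame of round_mat between 0.002 and 0.01 m and horizontal distance between jar and square_mat below 0.015 m and z of jar in the frame of square_mat between 0.002 and 0.01 m and (angle between the x axis of jar and the x axis of square_mat, either way round below 0.25 rad or angle between the x axis of jar and the y axis of square_mat, either way round below 0.25 rad) and distance of scoop from where it was at the start of the episode below 0.03 m); the robot touches nothing.
It fails at once if a dish, the canister or the jar is dropped (falls free faster than 0.5 m/s, about 13 mm) ((contact force between round_dish and anything else below 0.02 N and linear speed of round_dish above 0.5 m/s) or (contact force between square_dish and anything else below 0.02 N and linear speed of square_dish above 0.5 m/s) or (contact force between canister and anything else below 0.02 N and linear speed of canister above 0.5 m/s) or (contact force between jar and anything else below 0.02 N and linear speed of jar above 0.5 m/s)).
It fails at once if a dish, the canister or the jar is tipped over (more than about 29 degrees) (angle between any of round_dish, square_dish, canister, jar's own z axis and vertical above 0.5 rad).
It fails at once if the scoop is pushed away by more than 30 mm (distance of scoop from where it was at the start of the episode above 0.03 m).
It also fails if it takes over 144 s, if anything falls off the work surface, if the arm or the gripper's body presses on something with over 40 N, if the wrist force passes 120 N, or if a joint passes its speed limit or range.

## Working session

There is one attempt and no reset: what is moved stays moved. The work goes in short steps, Python scripts to look and compute and a shell command to move; the robot and the scene stay as the last step left them, time stands still between calls to the robot, and variables do not carry over. Pictures are saved under pics/ and viewed, at most 14 in all, crops included, and the job is handed in when it is done.

```bash
ls; mkdir -p pics; python3 - <<'E'
from workcell import robot
import cv2,numpy as np
np.set_printoptions(precision=4,suppress=True)
for n in ("scene","top","wrist"):
    c=robot.read_camera(n); cv2.imwrite(f"pics/{n}0.png",c["frame"][:,:,::-1])
    print(n,c["fx"],c["fy"],c["cx"],c["cy"]); print(c.get("view",c.get("mount")))
o=robot.get_obs();print(o["eef_pos"],o["eef_rot"],o["width"],o["time"])
E
```

```text
jog.py
pics
workcell.py
scene 571.8583531048646 571.8583531048646 321.4469097679848 242.0089737535691
[[-0.6351  0.7723 -0.0151  0.3422]
 [ 0.4955  0.3923 -0.775  -0.2115]
 [-0.5926 -0.4997 -0.6318  1.4767]
 [ 0.      0.      0.      1.    ]]
top 480.0990815239911 480.0990815239911 320.93669755733566 245.50429492211617
[[-0.0034 -0.9999 -0.0117  0.0017]
 [-0.997   0.0043 -0.0773  0.5648]
 [ 0.0773  0.0114 -0.9969  0.8739]
 [ 0.      0.      0.      1.    ]]
wrist 393.1824945058922 393.1824945058922 317.89351974799126 238.73814524860768
[[ 0.0002 -0.9547 -0.2977  0.0771]
 [ 1.      0.0003 -0.0004  0.0011]
 [ 0.0005 -0.2977  0.9547 -0.12  ]
 [ 0.      0.      0.      1.    ]]
[ 0.1957 -0.5138  0.2633] [[ 0.9346  0.3558 -0.0001]
 [ 0.3558 -0.9346  0.001 ]
 [ 0.0002 -0.001  -1.    ]] 0.08815991231949552 0.15
```
View pics/top0.png

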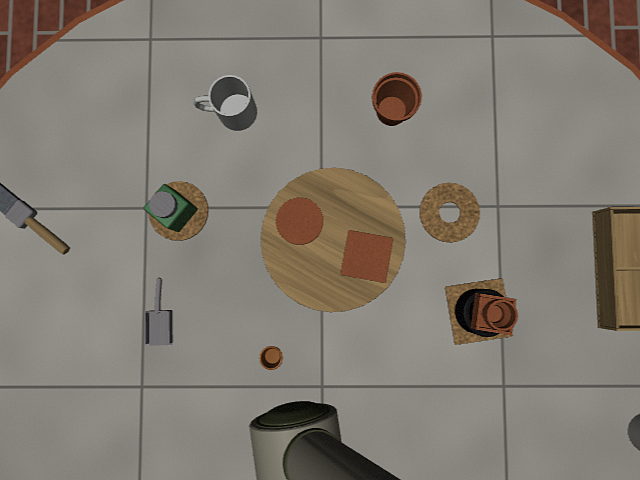

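View pics/scene0.png

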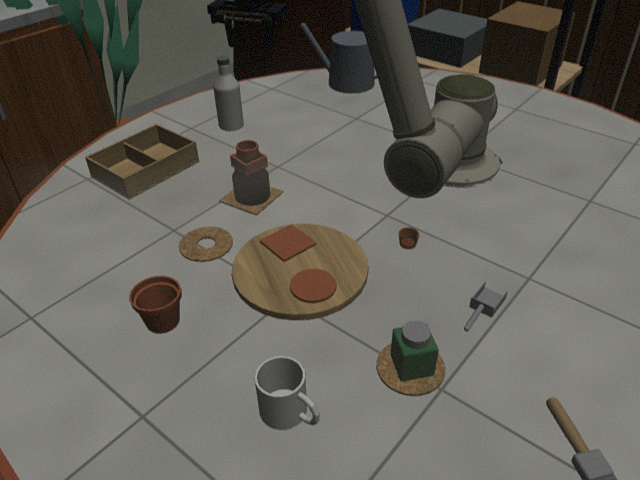

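The top view shows: round saucer (299,220), square saucer (367,256), jar cap (162,204) on the round mat (178,210), ring (450,212), square mat (479,311), with the dishes on top at (496,314). In the scene view: dishes (246,150), cap (416,331), saucers (313,285) and (288,242), ring (206,243).

```bash
cat > h.py <<'E'
import cv2,numpy as np
from workcell import robot
np.set_printoptions(precision=4,suppress=True)
def cam(n):
    o=robot.get_obs(); c=robot.read_camera(n)
    K=np.array([[c["fx"],0,c["cx"]],[0,c["fy"],c["cy"]],[0,0,1]])
    if n=="wrist":
        T=np.eye(4);T[:3,:3]=o["eef_rot"];T[:3,3]=o["eef_pos"];M=T@c["mount"]
    else: M=np.linalg.inv(c["view"])
    return dict(img=c["frame"],hsv=cv2.cvtColor(c["frame"],cv2.COLOR_RGB2HSV),K=K,M=M)
def ray(c,uv):
    uv=np.atleast_2d(np.asarray(uv,float)); d=np.c_[uv,np.ones(len(uv))]@np.linalg.inv(c["K"]).T@c["M"][:3,:3].T
    return c["M"][:3,3],d
def plane(c,uv,z):
    o,d=ray(c,uv); return (o+d*((z-o[2])/d[:,2])[:,None])[:,:2]
def tri(views):  # [(cam,uv)...] -> point, residual
    A=np.zeros((3,3));b=np.zeros(3);L=[]
    for c,uv in views:
        o,d=ray(c,uv);d=d[0]/np.linalg.norm(d[0]);P=np.eye(3)-np.outer(d,d);A+=P;b+=P@o;L.append((P,o))
    p=np.linalg.solve(A,b);return p,max(np.linalg.norm(P@(p-o)) for P,o in L)
def proj(c,p):
    q=c["K"]@(c["M"][:3,:3].T@(np.asarray(p)-c["M"][:3,3]));return q[:2]/q[2]
def blobs(c,lo,hi,amin=60,roi=None):
    m=cv2.inRange(c["hsv"],np.array(lo),np.array(hi))
    if roi: k=np.zeros_like(m);k[roi[1]:roi[3],roi[0]:roi[2]]=1;m*=k
    m=cv2.morphologyEx(m,cv2.MORPH_CLOSE,np.ones((3,3),np.uint8))
    cs,_=cv2.findContours(m,cv2.RETR_EXTERNAL,cv2.CHAIN_APPROX_NONE)
    return sorted([q[:,0,:] for q in cs if cv2.contourArea(q)>amin],key=lambda q:-cv2.contourArea(q))
def cen(q):
    m=cv2.moments(q);return np.array([m["m10"],m["m01"]])/m["m00"]
def circ(p,r,it=500,tol=.0015):  # robust circle of known radius
    from scipy.optimize import least_squares
    return least_squares(lambda x:np.hypot(*(p-x).T)-r,p.mean(0),loss="soft_l1",f_scale=tol/2).x
E
python3 - <<'E'
from h import *
t=cam("top");s=cam("scene")
for n,c,pts in (("top",t,[(299,220),(367,256),(162,204),(180,215),(195,220),(465,212),(456,330),(496,303),(496,316),(475,300),(300,270)]),("scene",s,[(246,145),(248,165),(416,329),(400,377),(313,285),(288,242),(190,243),(240,200),(415,360),(300,260)])):
    for p in pts: print(n,p,c["hsv"][p[1]-1:p[1]+2,p[0]-1:p[0]+2].reshape(-1,3).mean(0).round(),c["hsv"][p[1]-2:p[1]+3,p[0]-2:p[0]+3].reshape(-1,3).std(0).round())
for n,c in (("top",t),("scene",s)):
  for nm,lo,hi in (("clay",(0,115,40),(9,255,255)),("cork",(10,70,60),(17,200,255)),("wood",(17,60,60),(25,200,255)),("green",(60,80,20),(90,255,255))):
    print(n,nm,[(cen(q).round(1).tolist(),cv2.contourArea(q),cv2.boundingRect(q)) for q in blobs(c,lo,hi)][:9])
E
```

```text
top (299, 220) [ 10. 156. 123.] [1. 4. 3.]
top (367, 256) [  9. 158. 122.] [1. 4. 2.]
top (162, 204) [133.   5. 114.] [50.  3.  2.]
top (180, 215) [ 57. 108.  38.] [ 5. 13. 17.]
top (195, 220) [ 17. 124. 101.] [ 1.  3. 11.]
top (465, 212) [ 17. 124. 111.] [ 1.  3. 10.]
top (456, 330) [ 17. 124. 112.] [ 1.  3. 10.]
top (496, 303) [  9. 158. 114.] [ 2. 19. 32.]
top (496, 316) [  9. 156. 121.] [1. 3. 3.]
top (475, 300) [ 10. 169.  64.] [41. 47. 21.]
top (300, 270) [ 18. 109. 137.] [1. 2. 8.]
scene (246, 145) [  9. 100.  62.] [ 3. 12.  3.]
scene (248, 165) [11. 86. 79.] [ 3. 17. 14.]
scene (416, 329) [ 68.   4. 104.] [57.  3.  3.]
scene (400, 377) [46. 60. 39.] [16. 26. 23.]
scene (313, 285) [ 10. 145. 110.] [1. 7. 3.]
scene (288, 242) [  9. 142. 110.] [1. 6. 2.]
scene (190, 243) [ 17. 110. 103.] [1. 5. 5.]
scene (240, 200) [40. 35. 46.] [31. 15.  9.]
scene (415, 360) [53. 65. 47.] [ 6. 10.  4.]
scene (300, 260) [ 19. 100. 115.] [1. 4. 3.]
top clay [([41.5, 28.1], 3321.0, (0, 0, 121, 88)), ([598.5, 28.5], 2622.5, (525, 0, 115, 78)), ([366.5, 256.0], 1912.0, (341, 230, 51, 52)), ([396.5, 
[... 1510 characters left out ...]
 140, 31, 35)), ([56.3, 174.4], 465.0, (0, 114, 141, 126)), ([140.1, 143.3], 431.0, (111, 127, 50, 32))]
scene wood [([302.2, 274.1], 8650.0, (232, 224, 136, 96)), ([146.9, 157.4], 4244.5, (85, 124, 114, 75)), ([205.5, 243.3], 1345.5, (179, 227, 54, 35)), ([407.6, 375.7], 1284.0, (377, 344, 68, 52)), ([529.5, 15.9], 1272.5, (489, 0, 73, 32)), ([567.8, 425.1], 562.0, (548, 397, 41, 56)), ([566.4, 73.9], 437.5, (554, 61, 28, 30)), ([452.7, 64.5], 392.5, (416, 55, 65, 18)), ([249.4, 201.5], 392.0, (220, 187, 62, 28))]
scene green [([122.7, 41.1], 1776.0, (104, 0, 38, 118)), ([83.0, 19.4], 1389.0, (46, 0, 58, 58)), ([413.8, 345.5], 298.5, (394, 328, 44, 31)), ([18.4, 3.6], 171.0, (4, 0, 28, 9))]
```

```bash
cat >> h.py <<'E'
def rect(p):  # min area rect in plane: centre, size, angle mod 90 (deg)
    (x,y),sz,_=(r:=cv2.minAreaRect((p*1000).astype(np.float32)));b=cv2.boxPoints(r);e=b[1]-b[0]
    a=(np.degrees(np.arctan2(e[1],e[0]))+45)%90-45
    return np.array([x,y])/1000,np.array(sz)/1000,a
CLAY=((0,120,40),(14,255,255));CORK=((15,85,50),(20,200,255))
def near(bs,uv): return min(bs,key=lambda q:np.hypot(*(cen(q)-uv)))
E
python3 - <<'E'
from h import *
t=cam("top");s=cam("scene")
bt=blobs(t,*CLAY);bs=blobs(s,*CLAY)
for n,a,b in (("rs",(299,220),(313,285)),("ss",(367,256),(287,242))):
    A,B=near(bt,a),near(bs,b);p,r=tri([(t,cen(A)),(s,cen(B))]);print(n,p,r)
    print(' plane .038',plane(t,[cen(A)],.038),plane(s,[cen(B)],.038),rect(plane(t,A,.038)))
A=near(blobs(t,*CORK),(449,212));B=near(blobs(s,*CORK),(205,243));print("ring",tri([(t,cen(A)),(s,cen(B))]),plane(t,[cen(A)],.006))
q=near(blobs(t,*CORK,roi=(140,170,215,250)),(186,213));P=plane(t,q,.006);c=circ(P,.0575);print("rmat",c,np.mean(abs(np.hypot(*(P-c).T)-.0575)<.002))
q=blobs(t,*CORK,roi=(435,265,525,355));print([cv2.contourArea(x) for x in q]);P=plane(t,np.vstack(q),.006);print("smat",rect(P))
cap=blobs(t,(0,0,85),(180,22,255),roi=(143,185,182,222));cs=blobs(s,(0,0,80),(180,20,255),roi=(400,318,432,350))
for c in (cap,cs):print([(cen(x),cv2.boundingRect(x),cv2.contourArea(x)) for x in c])
# dishes
q=near(bt,(494,314));print("dishes",cen(q),cv2.minAreaRect(q))
for h in (.116,.09+.028):print(rect(plane(t,q,h)))
big=lambda c,x0,y0,x1,y1,k:cv2.resize(c["img"][y0:y1,x0:x1,::-1],None,fx=k,fy=k,interpolation=cv2.INTER_CUBIC)
a=big(t,430,265,530,355,4);b=big(s,210,130,310,220,4);c=big(t,135,170,235,260,4);d=big(s,365,310,465,400,4)
cv2.imwrite("pics/z1.png",np.vstack([np.hstack([a,b]),np.hstack([c,d])])[:600*2])
i=cv2.resize(cv2.imread("pics/z1.png"),(667,600));cv2.imwrite("pics/z1.png",i)
E
```

```text
rs [0.6106 0.0392 0.0332] 0.000715843094333962
 plane .038 [[0.6095 0.0395]] [[0.6148 0.042 ]] (array([0.6101, 0.0397]), array([0.0848, 0.0871]), np.float32(-0.20394135))
ss [ 0.5445 -0.0844  0.0326] 0.0003455223309093925
 plane .038 [[ 0.544  -0.0837]] [[ 0.5495 -0.0801]] (array([ 0.5443, -0.0837]), array([0.0837, 0.0837]), np.float32(-10.67989))
ring (array([ 0.6299, -0.2465,  0.0007]), np.float64(0.0005212653057559114)) [[ 0.6288 -0.2447]]
rmat [0.6357 0.2749] 0.4660633484162896
[1080.5]
smat (array([ 0.4421, -0.2944]), array([0.1089, 0.1089]), np.float32(8.311829))
[(array([157.0957, 201.3296]), (143, 185, 32, 37), 714.0)]
[(array([416.2403, 328.2107]), (400, 318, 32, 24), 609.0)]
dishes [493.72   313.6198] ((494.4594421386719, 313.7432556152344), (45.209720611572266, 36.49657440185547), 9.462322235107422)
(array([ 0.4438, -0.2866]), array([0.0733, 0.0598]), np.float32(-9.569756))
(array([ 0.444, -0.286]), array([0.0731, 0.0597]), np.float32(-9.569813))
```

View pics/z1.png

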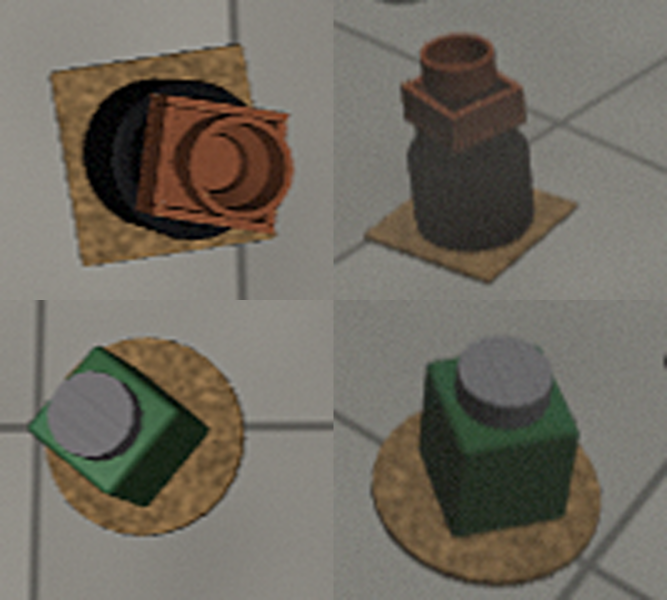

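The crops show the round dish centred in the square dish on the canister lid. The jar is rotated about 40° on the round mat. I'll move the wrist camera over the stack.

```bash
R='[0.312,-0.125,-0.01,0,0,30.4]'; python3 jog.py '[[0.312,-0.125,-0.01,0,0,30.4],[0.312,-0.125,-0.01,0,0,30.4],[0.312,-0.125,-0.01,0,0,30.4],[0.312,-0.125,-0.01,0,0,30.4],[0.312,-0.125,-0.01,0,0,30.4],[0.312,-0.125,-0.01,0,0,30.4],[0.312,-0.125,-0.01,0,0,30.4],[0.312,-0.125,-0.01,0,0,30.4],[0.312,-0.125,-0.01,0,0,30.4],[0.312,-0.125,-0.01,0,0,30.4],[0.312,-0.125,-0.01,0,0,30.4],[0.312,-0.125,-0.01,0,0,30.4]]'
python3 - <<'E'
from h import *
import pickle
w=cam("wrist");pickle.dump(w,open("w1.pkl","wb"));cv2.imwrite("pics/w1.png",w["img"][:,:,::-1]);print(w["M"])
E
```

```text
time: 1.35
eef_pos: [0.4422, -0.2868, 0.2736]
eef_rot: [[0.986, -0.167, -0.0], [-0.167, -0.986, -0.0], [-0.0, 0.0, -1.0]]
ft_force: [-0.2, -0.4, -0.2]
width: 0.088
grasp_force: 0.0
[[-0.1665 -0.9412 -0.294   0.5187]
 [-0.986   0.1589  0.0497 -0.3006]
 [-0.      0.2982 -0.9545  0.3936]
 [ 0.      0.      0.      1.    ]]
```

View pics/w1.png

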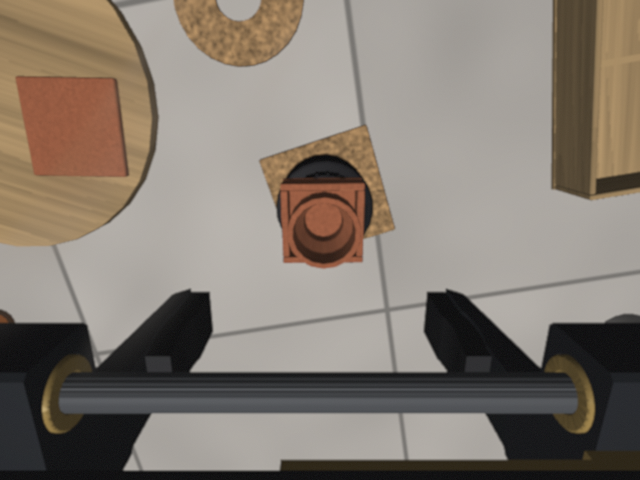

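Wrist view: the square dish rim spans about columns 281–364 and rows 183–262, aligned with the tool. The round rim is centred near (323,230). I'll take a second view from 60 mm back and triangulate.

```bash
python3 jog.py '[[-0.03,0,0,0,0,0],[-0.06,0,0,0,0,0],[-0.06,0,0,0,0,0],[-0.06,0,0,0,0,0],[-0.06,0,0,0,0,0]]'
python3 - <<'E'
from h import *
import pickle
w=pickle.load(open("w1.pkl","rb"));v=cam("wrist");pickle.dump(v,open("w2.pkl","wb"))
out=[]
for c in (w,v):
    b=[q for q in blobs(c,(0,110,30),(14,255,255),1000) if 200<cen(q)[0]<450]
    for q in b: print("clay",cen(q),cv2.boundingRect(q),cv2.minAreaRect(q))
    x,y,ww,hh=cv2.boundingRect(b[0]);roi=c["img"][y-8:y+hh+8,x-8:x+ww+8]
    g=cv2.medianBlur(cv2.cvtColor(roi,cv2.COLOR_RGB2GRAY),3)
    H=cv2.HoughCircles(g,cv2.HOUGH_GRADIENT_ALT,1,3,param1=60,param2=.6,minRadius=10,maxRadius=50)
    if H is not None:
        H=H[0]+[x-8,y-8,0];print(H)
    out.append(cv2.resize(roi[:,:,::-1],(390,390)))
cv2.imwrite("pics/z2.png",np.hstack(out))
E
```

```text
time: 1.82
eef_pos: [0.3835, -0.2771, 0.274]
eef_rot: [[0.986, -0.168, 0.001], [-0.168, -0.986, -0.001], [0.001, 0.001, -1.0]]
ft_force: [-0.4, 0.3, 0.2]
width: 0.0881
grasp_force: 0.0
clay [322.4936 219.9179] (280, 177, 85, 91) ((322.0, 222.0), (90.0, 84.0), 90.0)
[[322.     222.      43.3237]
 [337.     222.      43.5695]
 [322.     222.      30.3032]
 [313.     212.      29.6767]
 [324.     232.      37.0775]
 [334.     236.      32.0552]
 [311.     205.      35.1315]
 [324.     232.      29.7668]
 [337.     222.      29.8619]
 [322.     222.      18.0312]
 [353.     193.      14.8507]
 [360.     196.      15.3767]
 [294.     252.      12.2334]]
clay [322.4759 138.292 ] (277, 93, 91, 92) ((322.0, 138.5), (91.0, 90.0), 90.0)
[[322.     139.      35.0103]
 [317.     157.      42.2794]
 [322.     161.      42.4931]
 [322.     139.      46.2763]
 [347.     141.      44.3783]
 [325.     116.      43.8137]
 [311.     125.      37.8255]
 [322.     139.      20.9248]
 [298.     141.      44.5925]
 [345.     110.      17.5211]
 [300.     165.      17.4256]
 [348.     135.      32.5215]]
```

View pics/z2.png

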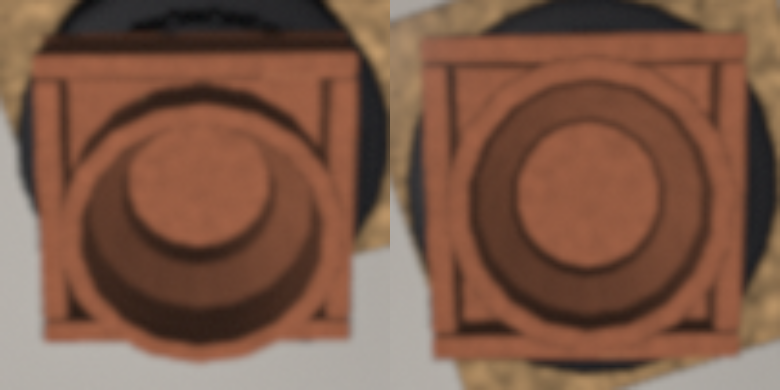

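```bash
python3 - <<'E'
from h import *
import pickle
w=pickle.load(open("w1.pkl","rb"));v=pickle.load(open("w2.pkl","rb"))
print("rim",tri([(w,(324.2,232.3)),(v,(323.7,140.8))]))
A=[(281.1,184.6),(364.7,184.1),(362.7,262.3),(283.7,262.3)];B=[(278.6,95.5),(366.9,94.7),(365,183.3),(281.3,183.3)]
P=np.array([tri([(w,a),(v,b)])[0] for a,b in zip(A,B)]);print(P,P.mean(0))
for i in range(4):
    e=P[(i+1)%4]-P[i];print(np.linalg.norm(e[:2]),np.degrees(np.arctan2(e[1],e[0])))
# saucer square and ring, mat seen from both
for n,c in (("w",w),("v",v)):
    for q in blobs(c,*CLAY,800):print(n,"clay",cen(q).round(1),cv2.boundingRect(q),cv2.contourArea(q))
    for q in blobs(c,*CORK,800):print(n,"cork",cen(q).round(1),cv2.boundingRect(q),cv2.contourArea(q))
q=[x for x in blobs(w,(0,110,30),(14,255,255),1000) if cen(x)[0]<200][0]
print("sqsaucer",rect(plane(w,q,.038)))
q=[x for x in blobs(w,*CORK,800) if cen(x)[1]<120 and cen(x)[0]>170]
# square mat corners seen in w
m=[x for x in blobs(w,(8,60,40),(22,255,255),800,roi=(255,115,400,245))];print("mat",rect(plane(w,np.vstack(m),.006)))
E
```

```text
rim (array([ 0.4449, -0.2923,  0.1419]), np.float64(0.00011773473238396907))
[[ 0.4773 -0.2674  0.1169]
 [ 0.4679 -0.3254  0.1173]
 [ 0.4098 -0.3162  0.1177]
 [ 0.4198 -0.258   0.118 ]] [ 0.4437 -0.2918  0.1175]
0.0587657767233181 -99.1785573237583
0.05877748258973383 171.03506200645882
0.05908809247811713 80.30084905360555
0.0582402898608217 -9.277657295347664
w clay [ 71.8 125.5] (16, 76, 110, 100) 9163.0
w clay [322.5 219.9] (280, 177, 85, 90) 6769.5
w cork [ 68.3 118.4] (0, 0, 153, 245) 32508.0
w cork [596.4  97.1] (553, 0, 87, 199) 16558.5
w cork [239.7  29.8] (174, 0, 129, 66) 5536.0
w cork [337.6 169.6] (260, 125, 134, 113) 3919.0
w cork [575.4 395.8] (545, 355, 51, 79) 1719.5
w cork [ 59.9 395.8] (41, 355, 51, 79) 1636.5
v clay [59.3 52.3] (0, 0, 114, 108) 10692.5
v clay [322.5 138.6] (278, 93, 90, 92) 7696.0
v cork [ 69.  111.4] (0, 0, 146, 186) 11665.0
v cork [601.1  62.9] (563, 0, 77, 128) 9450.5
v cork [345.4 109.3] (258, 58, 139, 123) 3373.0
v cork [575.4 395.6] (545, 355, 51, 79) 1718.0
v cork [ 59.8 396.1] (41, 355, 51, 79) 1623.0
sqsaucer (array([ 0.5442, -0.0884]), array([0.0845, 0.0837]), np.float32(-10.675312))
mat (array([ 0.4394, -0.2958]), array([0.1141, 0.1144]), np.float32(8.306595))
```

The measurements agree with the given sizes: round rim at (0.4449, -0.2923, 0.142), square rim at z 0.1175 with sides about 59 mm and yaw -9.3°. I'll go down on the round dish.

```bash
python3 jog.py '[[0.0315,0.0023,0.02,0,0,0],[0.0631,0.0047,0.05,0,0,0],[0.0631,0.0047,0.07,0,0,0],[0.0631,0.0047,0.09,0,0,0],[0.0631,0.0047,0.105,0,0,0],[0.0631,0.0047,0.115,0,0,0],[0.0631,0.0047,0.121,0,0,0],[0.0631,0.0047,0.125,0,0,0],[0.0631,0.0047,0.1265,0,0,0],[0.0631,0.0047,0.1265,0,0,0],[0.0631,0.0047,0.1265,0,0,0]]'
```

```text
time: 2.78
eef_pos: [0.4453, -0.2915, 0.1478]
eef_rot: [[0.986, -0.166, 0.001], [-0.166, -0.986, -0.001], [0.001, 0.001, -1.0]]
ft_force: [0.3, 0.3, 0.6]
width: 0.0882
grasp_force: 0.0
```

```bash
python3 jog.py '[[0,0,0,0,0,0],[0,0,0,0,0,0],[0,0,0,0,0,0],[0,0,0,0,0,0],[0,0,0,0,0,0],[0,0,0,0,0,0],[0,0,0,0,0,0],[0,0,0,0,0,0],[0,0,0,0,0,0],[0,0,0,0,0,0]]' 0.046 12
```

```text
time: 3.62
eef_pos: [0.4451, -0.2913, 0.1473]
eef_rot: [[0.986, -0.166, 0.0], [-0.166, -0.986, -0.0], [0.0, 0.0, -1.0]]
ft_force: [-0.7, 0.1, 1.1]
width: 0.0496
grasp_force: 12.0
```

```bash
python3 jog.py '[[0,0,-0.002,0,0,0],[0,0,-0.006,0,0,0],[0,0,-0.012,0,0,0],[0,0,-0.022,0,0,0],[0,0,-0.036,0,0,0],[0,0,-0.052,0,0,0],[0,0,-0.07,0,0,0],[0,0,-0.085,0,0,0],[0,0,-0.095,0,0,0],[0,0,-0.1,0,0,0],[0,0,-0.1,0,0,0]]'
python3 jog.py '[[0.001,-0.012,0,0,0,0],[0.002,-0.035,0,0,0,0],[0.004,-0.065,0,0,0,0],[0.006,-0.1,0,0,0,0],[0.008,-0.14,0,0,0,0],[0.01,-0.18,0,0,0,0],[0.012,-0.22,0,0,0,0],[0.014,-0.26,0,0,0,0],[0.016,-0.3,0,0,0,0],[0.017,-0.33,0,0,0,0],[0.0175,-0.347,0,0,0,0],[0.0175,-0.354,0,0,0,0]]'
python3 jog.py '[[0,0,0,0,0,0],[0,0,0,0,0,0],[0,0,0,0,0,0]]'
python3 - <<'E'
from h import *
import pickle
w=cam("wrist");pickle.dump(w,open("w3.pkl","wb"));cv2.imwrite("pics/w3.png",w["img"][:,:,::-1])
E
python3 jog.py '[[-0.02,0,0,0,0,0],[-0.04,0,0,0,0,0],[-0.04,0,0,0,0,0],[-0.04,0,0,0,0,0]]'
python3 - <<'E'
from h import *
import pickle
w=pickle.load(open("w3.pkl","rb"));v=cam("wrist");pickle.dump(v,open("w4.pkl","wb"))
t=cam("top")
for n,c in (("w",w),("v",v)):
    for q in blobs(c,*CLAY,800):print(n,"clay",cen(q).round(1),cv2.boundingRect(q),cv2.contourArea(q),rect(plane(c,q,.038)))
print(robot.get_obs()["width"])
E
```

```text
time: 4.53
eef_pos: [0.4452, -0.2914, 0.2485]
eef_rot: [[0.986, -0.166, 0.001], [-0.166, -0.986, -0.002], [0.002, 0.001, -1.0]]
ft_force: [0.7, -0.1, -1.6]
width: 0.0497
grasp_force: 12.0
time: 5.53
eef_pos: [0.5206, 0.058, 0.2464]
eef_rot: [[0.987, -0.163, -0.002], [-0.163, -0.987, 0.001], [-0.002, -0.0, -1.0]]
ft_force: [-0.3, 0.1, -1.0]
width: 0.0499
grasp_force: 12.0
time: 5.78
eef_pos: [0.5209, 0.0539, 0.247]
eef_rot: [[0.986, -0.167, -0.001], [-0.167, -0.986, -0.0], [-0.001, 0.0, -1.0]]
ft_force: [-0.3, -0.7, -1.6]
width: 0.0498
grasp_force: 12.0
time: 6.17
eef_pos: [0.4814, 0.0608, 0.2476]
eef_rot: [[0.986, -0.167, 0.001], [-0.167, -0.986, -0.0], [0.001, 0.0, -1.0]]
ft_force: [0.1, -0.4, -0.9]
width: 0.0496
grasp_force: 12.0
w clay [317.8 321. ] (249, 256, 139, 117) 12389.5 (array([0.4205, 0.0699]), array([0.1311, 0.1208]), np.float32(-9.619534))
w clay [479.4 152.2] (424, 101, 115, 104) 10240.0 (array([ 0.5451, -0.0854]), array([0.0837, 0.0827]), np.float32(-10.557148))
w clay [319.6  95.8] (266, 38, 109, 117) 9774.5 (array([0.6101, 0.0363]), array([0.085 , 0.0862]), np.float32(-16.489016))
v clay [317.7 321.1] (249, 256, 139, 117) 12373.0 (array([0.3811, 0.0769]), array([0.1315, 0.1209]), np.float32(-9.613441))
v clay [485.4 101.1] (428, 46, 120, 112) 11414.5 (array([ 0.5447, -0.0853]), array([0.0837, 0.0828]), np.float32(-10.585495))
v clay [319.6  47. ] (263, 0, 114, 104) 9701.0 (array([0.603, 0.038]), array([0.086 , 0.0719]), np.float32(-9.619217))
0.049563395263101315
```

View pics/w3.png

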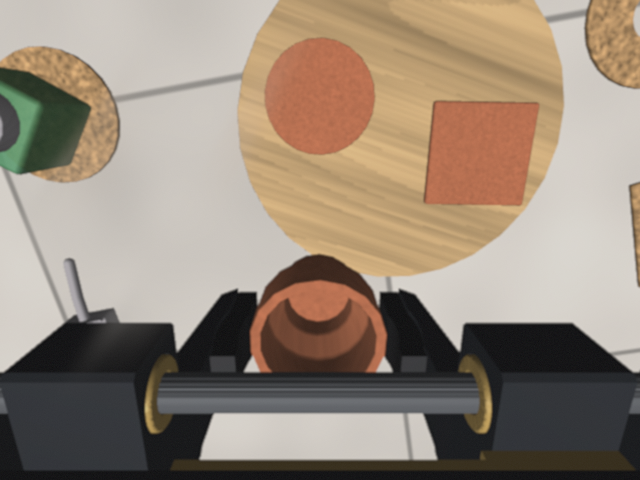

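The wrist view shows the round saucer at (320,96) and the square saucer at (479,152). Plane fits from both wrist positions agree, with the square saucer 83.7 mm across. I'll check the height and bring the round dish above its saucer.

```bash
python3 - <<'E'
from h import *
import pickle
w=pickle.load(open("w3.pkl","rb"));v=pickle.load(open("w4.pkl","rb"))
print("sqsaucer",tri([(w,(479.4,152.2)),(v,(485.4,101.1))]))
E
python3 jog.py '[[0.015,0,0,0,0,0],[0.045,0.001,0,0,0,0],[0.08,0.001,0.01,0,0,0],[0.11,0.002,0.03,0,0,0],[0.126,0.0022,0.05,0,0,0],[0.1308,0.0022,0.075,0,0,0],[0.1308,0.0022,0.1,0,0,0],[0.1308,0.0022,0.12,0,0,0],[0.1308,0.0022,0.135,0,0,0],[0.1308,0.0022,0.142,0,0,0],[0.1308,0.0022,0.142,0,0,0],[0.1308,0.0022,0.142,0,0,0]]'
```

```text
sqsaucer (array([ 0.5469, -0.0864,  0.0362]), np.float64(2.4172370944852368e-05))
time: 7.27
eef_pos: [0.6109, 0.0374, 0.1056]
eef_rot: [[0.986, -0.166, 0.001], [-0.166, -0.986, -0.0], [0.001, -0.0, -1.0]]
ft_force: [0.7, -0.2, -0.6]
width: 0.0499
grasp_force: 12.0
```

```bash
python3 jog.py '[[0,0,0.004,0,0,0],[0,0,0.007,0,0,0],[0,0,0.01,0,0,0],[0,0,0.012,0,0,0],[0,0,0.013,0,0,0],[0,0,0.014,0,0,0],[0,0,0.014,0,0,0],[0,0,0.014,0,0,0]]'
for i in 1; do python3 jog.py '[[0,0,0.0005,0,0,0],[0,0,0.001,0,0,0],[0,0,0.001,0,0,0]]' | grep -E 'pos|ft'; python3 jog.py '[[0,0,0.0005,0,0,0],[0,0,0.001,0,0,0],[0,0,0.001,0,0,0]]'| grep -E 'pos|ft';done
```

```text
time: 7.93
eef_pos: [0.6103, 0.0376, 0.0913]
eef_rot: [[0.986, -0.166, 0.0], [-0.166, -0.986, -0.0], [0.0, 0.0, -1.0]]
ft_force: [-0.1, 0.4, -0.5]
width: 0.05
grasp_force: 12.0
eef_pos: [0.6103, 0.0376, 0.0902]
ft_force: [0.1, 0.1, -1.7]
eef_pos: [0.6103, 0.0377, 0.0894]
ft_force: [-0.2, -0.2, -0.3]
```

```bash
python3 jog.py '[[0,0,0.0005,0,0,0],[0,0,0.001,0,0,0],[0,0,0.001,0,0,0]]' | grep -E 'pos|ft'; python3 jog.py '[[0,0,0.0005,0,0,0],[0,0,0.001,0,0,0],[0,0,0.001,0,0,0]]'| grep -E 'pos|ft'
```

```text
eef_pos: [0.6104, 0.0376, 0.0893]
ft_force: [-2.3, 0.8, 8.0]
eef_pos: [0.6105, 0.0376, 0.0892]
ft_force: [-5.2, 0.0, 14.4]
```

Contact came at the expected height (8 N, TCP 0.0893). I'll relieve the force, release and lift.

```bash
python3 jog.py '[[0,0,-0.0015,0,0,0],[0,0,-0.0015,0,0,0],[0,0,-0.0015,0,0,0]]'|grep ft
python3 jog.py '[[0,0,0,0,0,0],[0,0,0,0,0,0],[0,0,0,0,0,0],[0,0,0,0,0,0],[0,0,0,0,0,0],[0,0,0,0,0,0]]' 0.088|grep -E "ft|wid"
python3 jog.py '[[0,0,-0.005,0,0,0],[0,0,-0.02,0,0,0],[0,0,-0.05,0,0,0],[0,0,-0.085,0,0,0],[0,0,-0.12,0,0,0],[0,0,-0.15,0,0,0],[0,0,-0.165,0,0,0],[0,0,-0.165,0,0,0]]'
python3 - <<'E'
from h import *
c=cam("wrist");cv2.imwrite("pics/w5.png",c["img"][:,:,::-1])
E
```

```text
ft_force: [-1.6, 0.6, 6.5]
ft_force: [-0.0, -0.4, -0.0]
width: 0.0871
time: 10.35
eef_pos: [0.6111, 0.0376, 0.2581]
eef_rot: [[0.986, -0.166, 0.008], [-0.166, -0.986, -0.001], [0.008, -0.0, -1.0]]
ft_force: [0.2, -1.0, 0.2]
width: 0.088
grasp_force: 0.0
```

View pics/w5.png

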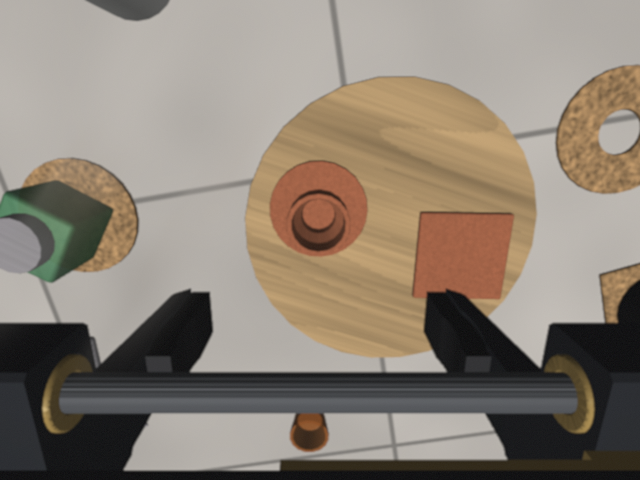

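The round dish stands centred on its saucer (foot (319,213), saucer centre (318,208)). I'll go back and look at the square dish.

```bash
python3 jog.py '[[-0.172,0.349,0,0,0,0],[-0.172,0.349,0,0,0,0],[-0.172,0.349,0,0,0,0],[-0.172,0.349,0,0,0,0],[-0.172,0.349,0,0,0,0],[-0.172,0.349,0,0,0,0],[-0.172,0.349,0,0,0,0],[-0.172,0.349,0,0,0,0],[-0.172,0.349,0,0,0,0],[-0.172,0.349,0,0,0,0],[-0.172,0.349,0,0,0,0],[-0.172,0.349,0,0,0,0]]'
python3 jog.py '[[0,0,0,0,0,0],[0,0,0,0,0,0]]' |grep pos
python3 - <<'E'
from h import *
v=cam("wrist")
b=[q for q in blobs(v,(0,110,30),(14,255,255),1000) if 200<cen(q)[0]<450][0]
print(cv2.boundingRect(b),rect(plane(v,b,.1175)),robot.get_obs()["eef_pos"])
E
```

```text
time: 11.4
eef_pos: [0.3822, -0.2779, 0.2524]
eef_rot: [[0.986, -0.168, -0.002], [-0.168, -0.986, 0.002], [-0.002, -0.002, -1.0]]
ft_force: [-0.5, 0.3, -0.2]
width: 0.0883
grasp_force: 0.0
eef_pos: [0.3833, -0.2769, 0.2533]
(275, 90, 98, 100) (array([ 0.4438, -0.2914]), array([0.0602, 0.0607]), np.float32(-8.643547)) [ 0.3833 -0.2769  0.2534]
```

```bash
python3 jog.py '[[0.0315,0.0022,0.02,0,0,0],[0.0621,0.0042,0.05,0,0,0],[0.0621,0.0042,0.075,0,0,0],[0.0621,0.0042,0.095,0,0,0],[0.0621,0.0042,0.11,0,0,0],[0.0621,0.0042,0.121,0,0,0],[0.0621,0.0042,0.128,0,0,0],[0.0621,0.0042,0.132,0,0,0],[0.0621,0.0042,0.1345,0,0,0],[0.0621,0.0042,0.1345,0,0,0],[0.0621,0.0042,0.1345,0,0,0]]'
python3 jog.py '[[0,0,0,0,0,0],[0,0,0,0,0,0],[0,0,0,0,0,0],[0,0,0,0,0,0],[0,0,0,0,0,0],[0,0,0,0,0,0],[0,0,0,0,0,0],[0,0,0,0,0,0]]' 0.056 12
```

```text
time: 12.53
eef_pos: [0.4435, -0.2925, 0.1198]
eef_rot: [[0.986, -0.166, 0.001], [-0.166, -0.986, -0.001], [0.001, 0.001, -1.0]]
ft_force: [-0.4, 0.4, -0.8]
width: 0.0882
grasp_force: 0.0
time: 13.2
eef_pos: [0.4433, -0.2923, 0.1194]
eef_rot: [[0.986, -0.166, 0.0], [-0.166, -0.986, 0.0], [0.0, -0.0, -1.0]]
ft_force: [0.5, 1.8, 3.3]
width: 0.0596
grasp_force: 12.0
```

```bash
python3 jog.py '[[0,0,-0.002,0,0,0],[0,0,-0.006,0,0,0],[0,0,-0.014,0,0,0],[0,0,-0.026,0,0,0],[0,0,-0.042,0,0,0],[0,0,-0.06,0,0,0],[0,0,-0.072,0,0,0],[0,0,-0.08,0,0,0],[0,0,-0.08,0,0,0]]' |grep -E "ft|wid|pos"
python3 jog.py '[[0.004,-0.012,0,0,0,0.5],[0.01,-0.034,0,0,0,1],[0.02,-0.066,0,0,0,1],[0.03,-0.1,0,0,0,1],[0.04,-0.133,0,0,0,1],[0.05,-0.166,0,0,0,1],[0.059,-0.195,0,0,0,1],[0.064,-0.212,0,0,0,1],[0.0665,-0.2207,0,0,0,1],[0.0665,-0.2207,0,0,0,1],[0.0665,-0.2207,0,0,0,1],[0.0665,-0.2207,0,0,0,1]]'
python3 - <<'E'
from h import *
v=cam("wrist");cv2.imwrite("pics/w6.png",v["img"][:,:,::-1])
for q in blobs(v,*CLAY,300):print(cen(q).round(1),cv2.boundingRect(q))
E
```

```text
eef_pos: [0.4436, -0.2928, 0.2011]
ft_force: [0.0, -0.2, -1.1]
width: 0.0601
time: 14.95
eef_pos: [0.5451, -0.0869, 0.199]
eef_rot: [[0.983, -0.184, -0.001], [-0.184, -0.983, -0.0], [-0.001, 0.0, -1.0]]
ft_force: [-0.7, 0.1, -0.6]
width: 0.0598
grasp_force: 12.0
[317.4 278.5] (229, 169, 178, 204)
[135.1 164.9] (52, 105, 140, 123)
```

```bash
python3 jog.py '[[0,0,0.01,0,0,0],[0,0,0.03,0,0,0],[0,0,0.055,0,0,0],[0,0,0.08,0,0,0],[0,0,0.1,0,0,0],[0,0,0.113,0,0,0],[0,0,0.12,0,0,0],[0,0,0.125,0,0,0],[0,0,0.128,0,0,0],[0,0,0.1295,0,0,0],[0,0,0.1295,0,0,0],[0,0,0.1295,0,0,0]]' |grep -E "ft|wid|pos"
python3 jog.py '[[0,0,0.0005,0,0,0],[0,0,0.001,0,0,0],[0,0,0.001,0,0,0]]' | grep -E 'pos|ft'; python3 jog.py '[[0,0,0.0005,0,0,0],[0,0,0.001,0,0,0],[0,0,0.001,0,0,0]]'| grep -E 'pos|ft'
```

```text
eef_pos: [0.5457, -0.0859, 0.0703]
ft_force: [-0.3, 0.1, -1.4]
width: 0.0597
eef_pos: [0.5455, -0.0858, 0.0689]
ft_force: [0.4, 0.0, -1.6]
eef_pos: [0.5454, -0.0858, 0.0677]
ft_force: [0.0, -0.3, -1.6]
```

```bash
python3 jog.py '[[0,0,0.0005,0,0,0],[0,0,0.001,0,0,0],[0,0,0.001,0,0,0]]' | grep -E 'pos|ft'; python3 jog.py '[[0,0,0.0005,0,0,0],[0,0,0.0005,0,0,0],[0,0,0.0005,0,0,0]]'| grep -E 'pos|ft'
```

```text
eef_pos: [0.5455, -0.0858, 0.0674]
ft_force: [-2.4, -0.1, 6.5]
eef_pos: [0.5455, -0.0858, 0.0674]
ft_force: [-3.6, 0.9, 10.2]
```

```bash
python3 jog.py '[[0,0,-0.001,0,0,0],[0,0,-0.001,0,0,0],[0,0,-0.001,0,0,0]]'|grep ft
python3 jog.py '[[0,0,0,0,0,0],[0,0,0,0,0,0],[0,0,0,0,0,0],[0,0,0,0,0,0],[0,0,0,0,0,0]]' 0.088|grep -E "ft|wid"
python3 jog.py '[[0,0,-0.005,0,0,0],[0,0,-0.02,0,0,0],[0,0,-0.05,0,0,0],[0,0,-0.085,0,0,0],[0,0,-0.12,0,0,0],[0,0,-0.15,0,0,0],[0,0,-0.18,0,0,0],[0,0,-0.18,0,0,0]]' | grep pos
python3 jog.py '[[-0.125,0.218,0,0,0,0],[-0.125,0.218,0,0,0,0],[-0.125,0.218,0,0,0,0],[-0.125,0.218,0,0,0,0],[-0.125,0.218,0,0,0,0],[-0.125,0.218,0,0,0,0],[-0.125,0.218,0,0,0,0],[-0.125,0.218,0,0,0,0],[-0.125,0.218,0,0,0,0]]' | grep -E "pos|rot"
python3 - <<'E'
from h import *
import pickle
v=cam("wrist");pickle.dump(v,open("w7.pkl","wb"));cv2.imwrite("pics/w7.png",v["img"][:,:,::-1])
E
python3 jog.py '[[0.03,0,0,0,0,0],[0.06,0,0,0,0,0],[0.06,0,0,0,0,0],[0.06,0,0,0,0,0],[0.06,0,0,0,0,0]]'
python3 - <<'E'
from h import *
import pickle
v=cam("wrist");pickle.dump(v,open("w8.pkl","wb"))
a=pickle.load(open("w7.pkl","rb"))["img"];b=v["img"]
cv2.imwrite("pics/z3.png",cv2.resize(np.hstack([a[20:300,200:440],b[60:340,200:440]])[:,:,::-1],(800,467)))
E
```

```text
ft_force: [-0.7, 0.0, 3.9]
ft_force: [0.0, -0.5, -0.8]
width: 0.0877
eef_pos: [0.5469, -0.0862, 0.2535]
eef_pos: [0.3827, -0.2769, 0.2471]
eef_rot: [[0.983, -0.184, -0.0], [-0.184, -0.983, 0.001], [-0.0, -0.001, -1.0]]
time: 19.55
eef_pos: [0.4418, -0.287, 0.2469]
eef_rot: [[0.983, -0.181, -0.001], [-0.181, -0.983, 0.001], [-0.001, -0.001, -1.0]]
ft_force: [-0.4, 0.3, -0.7]
width: 0.0879
grasp_force: 0.0
```

View pics/z3.png

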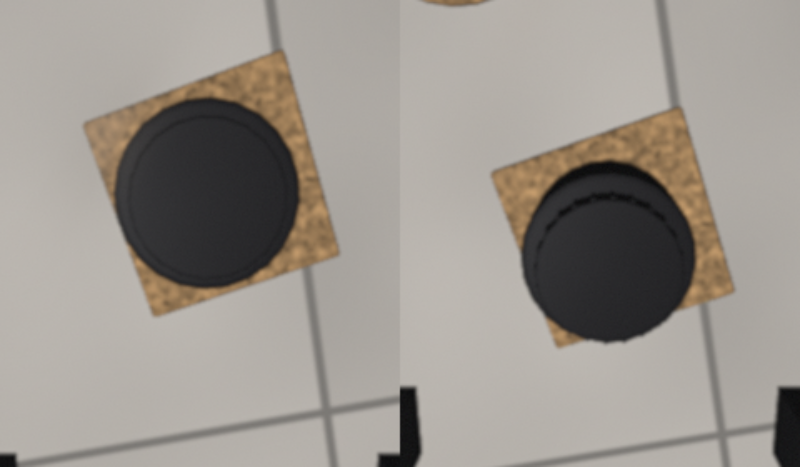

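```bash
python3 - <<'E'
from h import *
import pickle
w=pickle.load(open("w7.pkl","rb"));v=pickle.load(open("w8.pkl","rb"))
print("lid tri",tri([(w,(324.8,138.2)),(v,(326.6,220.2))]),plane(w,[(324.8,138.2)],.09),plane(v,[(326.6,220.2)],.09))
A=[(84,124),(284,50),(340,253),(154,317)];B=[(491,172),(680,107),(734,291),(557,348)]
A=[(200+x/1.667,20+y/1.667) for x,y in A];B=[(200+(x-400)/1.667,60+y/1.667) for x,y in B]
P=np.array([tri([(w,a),(v,b)])[0] for a,b in zip(A,B)]);print("mat tri",P,P.mean(0))
for c,roi in ((w,(230,30,420,225)),(v,(240,110,420,285))):
    m=blobs(c,(8,60,40),(22,255,255),50,roi);print("mat",rect(plane(c,np.vstack(m),.006)))
d=w["hsv"][:,:,2]<62; m=np.zeros_like(d);m[60:230,240:400]=1;n=(d&(m>0)).astype(np.uint8)*255
q=max(cv2.findContours(n,cv2.RETR_EXTERNAL,cv2.CHAIN_APPROX_NONE)[0],key=cv2.contourArea)[:,0]
print(cv2.boundingRect(q)); (x,y),r=cv2.minEnclosingCircle(q);e=cv2.fitEllipse(cv2.convexHull(q));print(e,plane(w,[e[0]],.068))
E
```

```text
lid tri (array([ 0.4432, -0.2943,  0.0806]), np.float64(0.00032705541471673847)) [[ 0.4438 -0.2939]] [[ 0.4457 -0.2949]]
mat tri [[ 0.4876 -0.2369  0.0004]
 [ 0.503  -0.3445  0.0044]
 [ 0.3967 -0.3601  0.0054]
 [ 0.3795 -0.2523  0.0026]] [ 0.4417 -0.2984  0.0032]
mat (array([ 0.442 , -0.2983]), array([0.1086, 0.1084]), np.float32(8.308289))
mat (array([ 0.4424, -0.2983]), array([0.1085, 0.1085]), np.float32(8.312866))
(270, 79, 109, 113)
((324.0050354003906, 135.35789489746094), (108.65141296386719, 113.17147827148438), 4.6809492111206055) [[ 0.4447 -0.2938]]
```

The crops show the lid's rim line centred at (325,138) in one view and (327,220) in the other, so the canister is at about (0.4444, -0.2942). All four mat corners are visible, which puts the mat at (0.442, -0.2983) with yaw 8.3°. I'll take the lid.

```bash
python3 jog.py '[[0.0039,0.0066,0.01,0,0,0],[0.0039,0.0066,0.035,0,0,0],[0.0039,0.0066,0.065,0,0,0],[0.0039,0.0066,0.095,0,0,0],[0.0039,0.0066,0.12,0,0,0],[0.0039,0.0066,0.135,0,0,0],[0.0039,0.0066,0.143,0,0,0],[0.0039,0.0066,0.148,0,0,0],[0.0039,0.0066,0.15,0,0,0],[0.0039,0.0066,0.151,0,0,0],[0.0039,0.0066,0.151,0,0,0],[0.0039,0.0066,0.151,0,0,0]]'
```

```text
time: 20.6
eef_pos: [0.4445, -0.2957, 0.097]
eef_rot: [[0.983, -0.183, 0.001], [-0.183, -0.983, -0.001], [0.001, 0.001, -1.0]]
ft_force: [0.8, -0.4, -0.3]
width: 0.0879
grasp_force: 0.0
```

```bash
python3 jog.py '[[0,0,0,0,0,0],[0,0,0,0,0,0],[0,0,0,0,0,0],[0,0,0,0,0,0],[0,0,0,0,0,0],[0,0,0,0,0,0],[0,0,0,0,0,0],[0,0,0,0,0,0]]' 0.06 35
python3 jog.py '[[0,0,-0.002,0,0,0],[0,0,-0.005,0,0,0],[0,0,-0.01,0,0,0],[0,0,-0.017,0,0,0],[0,0,-0.026,0,0,0],[0,0,-0.036,0,0,0],[0,0,-0.044,0,0,0],[0,0,-0.05,0,0,0],[0,0,-0.05,0,0,0]]'
```

```text
time: 21.27
eef_pos: [0.4444, -0.295, 0.0965]
eef_rot: [[0.983, -0.183, 0.0], [-0.183, -0.983, 0.001], [0.0, -0.001, -1.0]]
ft_force: [0.8, 4.9, 5.9]
width: 0.0654
grasp_force: 35.0
time: 22.02
eef_pos: [0.4446, -0.2958, 0.1479]
eef_rot: [[0.983, -0.183, 0.002], [-0.183, -0.983, -0.002], [0.002, 0.002, -1.0]]
ft_force: [0.4, 0.0, -3.0]
width: 0.065
grasp_force: 35.0
```

```bash
python3 jog.py '[[0.008,-0.004,0,0,0,0],[0.025,-0.012,0,0,0,0],[0.05,-0.023,0,0,0,0],[0.08,-0.037,0,0,0,0],[0.11,-0.051,0,0,0,0],[0.138,-0.064,0,0,0,0],[0.158,-0.074,0,0,0,0],[0.17,-0.08,0,0,0,0],[0.1736,-0.0811,0,0,0,0],[0.1736,-0.0811,0,0,0,0],[0.1736,-0.0811,0,0,0,0]]' |grep -E "pos|ft"
python3 jog.py '[[0,0,0.005,0,0,0],[0,0,0.015,0,0,0],[0,0,0.027,0,0,0],[0,0,0.037,0,0,0],[0,0,0.043,0,0,0],[0,0,0.047,0,0,0],[0,0,0.049,0,0,0],[0,0,0.049,0,0,0],[0,0,0.049,0,0,0]]' |grep -E "pos|ft"
python3 jog.py '[[0,0,0.0005,0,0,0],[0,0,0.001,0,0,0],[0,0,0.001,0,0,0]]' | grep -E 'pos|ft'; python3 jog.py '[[0,0,0.0005,0,0,0],[0,0,0.001,0,0,0],[0,0,0.001,0,0,0]]'| grep -E 'pos|ft'
```

```text
eef_pos: [0.6293, -0.2475, 0.1456]
ft_force: [-0.6, 0.7, -3.4]
eef_pos: [0.63, -0.2476, 0.0977]
ft_force: [0.3, -0.5, -3.2]
eef_pos: [0.63, -0.2476, 0.0966]
ft_force: [-0.5, -0.8, -1.6]
eef_pos: [0.63, -0.2476, 0.0966]
ft_force: [-1.7, 1.5, 6.2]
```

The canister is on the trivet (contact at 0.0966). I'll release it and go to look at the jar.

```bash
python3 jog.py '[[0,0,-0.001,0,0,0],[0,0,-0.001,0,0,0]]'|grep ft
python3 jog.py '[[0,0,0,0,0,0],[0,0,0,0,0,0],[0,0,0,0,0,0],[0,0,0,0,0,0],[0,0,0,0,0,0]]' 0.088|grep -E "ft|wid"
python3 jog.py '[[0,0,-0.003,0,0,0],[0,0,-0.01,0,0,0],[0,0,-0.03,0,0,0],[0,0,-0.06,0,0,0],[0,0,-0.09,0,0,0],[0,0,-0.12,0,0,0],[0,0,-0.15,0,0,0],[0,0,-0.15,0,0,0]]' | grep -E "pos|wid"
python3 jog.py '[[-0.06,-0.23,0,0,0,0],[-0.06,-0.23,0,0,0,0],[-0.06,-0.23,0,0,0,0],[-0.06,-0.23,0,0,0,0],[-0.06,-0.23,0,0,0,0],[-0.06,-0.23,0,0,0,0],[-0.06,-0.23,0,0,0,0],[-0.06,-0.23,0,0,0,0]]' | grep -E "pos"
python3 jog.py '[[-0.06,-0.232,0,0,0,-7],[-0.06,-0.232,0,0,0,-14],[-0.06,-0.232,0,0,0,-21],[-0.06,-0.232,0,0,0,-28],[-0.06,-0.232,0,0,0,-35],[-0.06,-0.232,0,0,0,-42],[-0.06,-0.232,0,0,0,-49],[-0.06,-0.232,0,0,0,-56],[-0.06,-0.232,0,0,0,-60.5],[-0.06,-0.232,0,0,0,-60.5],[-0.06,-0.232,0,0,0,-60.5],[-0.06,-0.232,0,0,0,-60.5]]'
python3 - <<'E'
from h import *
import pickle
v=cam("wrist");pickle.dump(v,open("w9.pkl","wb"));cv2.imwrite("pics/w9.png",v["img"][:,:,::-1])
print(robot.get_obs()["qpos"])
E
```

```text
ft_force: [-1.1, -0.5, 1.3]
ft_force: [0.7, 0.6, -0.1]
width: 0.0878
eef_pos: [0.631, -0.2481, 0.254]
width: 0.0882
eef_pos: [0.6128, -0.0091, 0.2467]
time: 27.1
eef_pos: [0.5969, 0.2278, 0.2462]
eef_rot: [[0.646, 0.763, 0.0], [0.763, -0.646, -0.0], [-0.0, 0.0, -1.0]]
ft_force: [0.3, 0.1, -0.8]
width: 0.088
grasp_force: 0.0
[10.3049 31.5837 60.5992 -0.0036 87.8146 50.5336]
```

View pics/w9.png

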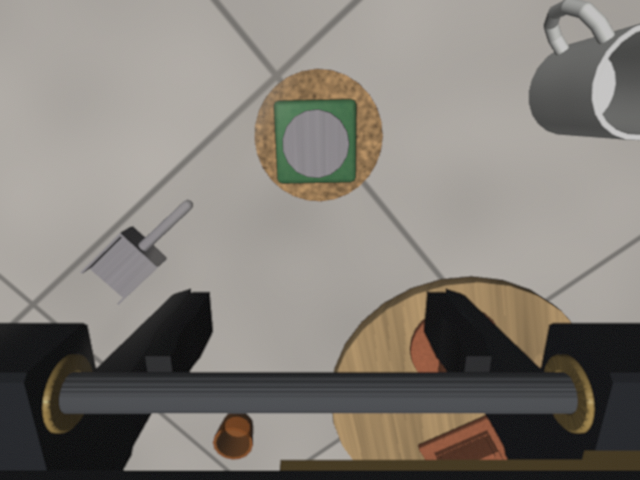

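The jar (centre about (316,141)) and the round mat (centre about (319,135)) are fully visible, and the jar is nearly aligned with the tool. I'll take a second view and measure.

```bash
python3 jog.py '[[0.025,0,0,0,0,0],[0.05,0,0,0,0,0],[0.05,0,0,0,0,0],[0.05,0,0,0,0,0],[0.05,0,0,0,0,0]]'
python3 - <<'E'
from h import *
import pickle
w=pickle.load(open("w9.pkl","rb"));v=cam("wrist");pickle.dump(v,open("w10.pkl","wb"))
S=[]
for c,roi in ((w,(240,50,400,215)),(v,(230,90,400,300))):
    m=np.vstack(blobs(c,(8,70,50),(22,255,255),30,roi));h=cv2.convexHull(m)[:,0]
    P=plane(c,h,.006);cc=circ(P,.0575);print("mat",cen(h),cc,np.abs(np.hypot(*(P-cc).T)-.0575).max())
    k=roi
    g=blobs(c,(50,60,20),(95,255,255),50,roi);G=np.vstack(g)
    print("jar px",cv2.boundingRect(G));print("  plane .074",rect(plane(c,G,.074)))
    cap=blobs(c,(100,0,60),(180,45,255),300,(k[0]+20,k[1]+20,k[2]-20,k[3]-20))
    for q in cap:print("  cap",cen(q),cv2.boundingRect(q),plane(c,[cen(q)],.092))
    S.append((cen(h),cen(cap[0]) if cap else None))
print("tri mat",tri([(w,S[0][0]),(v,S[1][0])]))
try: print("tri cap",tri([(w,S[0][1]),(v,S[1][1])]))
except Exception as e: print(e)
E
```

```text
time: 27.57
eef_pos: [0.6285, 0.2664, 0.2461]
eef_rot: [[0.644, 0.765, -0.0], [0.765, -0.644, -0.0], [-0.001, -0.0, -1.0]]
ft_force: [-0.6, 0.5, -0.1]
width: 0.0881
grasp_force: 0.0
mat [318.235  134.6641] [0.6352 0.2716] 0.001427170787312533
jar px (275, 100, 81, 83)
  plane .074 (array([0.6341, 0.2733]), array([0.0575, 0.0574]), np.float32(-39.053837))
  cap [315.3553 143.1688] (284, 110, 64, 67) [[0.6344 0.2734]]
mat [319.2831 189.9358] [0.6358 0.2715] 0.0019750345388776167
jar px (278, 162, 77, 83)
  plane .074 (array([0.6364, 0.2761]), array([0.0634, 0.0569]), np.float32(-38.753006))
  cap [316.7587 212.9625] (287, 182, 61, 62) [[0.6352 0.2743]]
tri mat (array([0.6371, 0.2735, 0.0034]), np.float64(3.3303758622660557e-05))
tri cap (array([0.6341, 0.2731, 0.0854]), np.float64(1.503926920412643e-05))
```

```bash
python3 jog.py '[[0.0093,0,0.01,0,0,-1],[0.0093,0,0.035,0,0,-1],[0.0093,0,0.065,0,0,-1],[0.0093,0,0.095,0,0,-1],[0.0093,0,0.125,0,0,-1],[0.0093,0,0.148,0,0,-1],[0.0093,0,0.162,0,0,-1],[0.0093,0,0.17,0,0,-1],[0.0093,0,0.175,0,0,-1],[0.0093,0,0.178,0,0,-1],[0.0093,0,0.178,0,0,-1],[0.0093,0,0.178,0,0,-1]]'
python3 jog.py '[[0,0,0,0,0,0],[0,0,0,0,0,0],[0,0,0,0,0,0],[0,0,0,0,0,0],[0,0,0,0,0,0],[0,0,0,0,0,0],[0,0,0,0,0,0],[0,0,0,0,0,0],[0,0,0,0,0,0]]' 0.055 35
```

```text
time: 28.62
eef_pos: [0.635, 0.2741, 0.0692]
eef_rot: [[0.63, 0.777, 0.002], [0.777, -0.63, 0.0], [0.001, 0.001, -1.0]]
ft_force: [-0.4, -0.0, -0.4]
width: 0.0882
grasp_force: 0.0
time: 29.37
eef_pos: [0.6346, 0.2741, 0.0685]
eef_rot: [[0.63, 0.777, 0.0], [0.777, -0.63, 0.0], [0.0, 0.0, -1.0]]
ft_force: [-2.1, 0.8, 3.9]
width: 0.0597
grasp_force: 35.0
```

```bash
python3 jog.py '[[0,0,-0.002,0,0,0],[0,0,-0.006,0,0,0],[0,0,-0.014,0,0,0],[0,0,-0.028,0,0,0],[0,0,-0.046,0,0,0],[0,0,-0.068,0,0,0],[0,0,-0.09,0,0,0],[0,0,-0.112,0,0,0],[0,0,-0.13,0,0,0],[0,0,-0.14,0,0,0],[0,0,-0.14,0,0,0],[0,0,-0.14,0,0,0]]' |grep -E "pos|ft|wid"
python3 jog.py '[[-0.008,0.003,0,0,0,0],[-0.024,0.009,0,0,0,0],[-0.048,0.018,0,0,0,0],[-0.078,0.029,0,0,0,0],[-0.11,0.041,0,0,0,0],[-0.142,0.053,0,0,0,0],[-0.174,0.065,0,0,0,0],[-0.206,0.077,0,0,0,0],[-0.236,0.088,0,0,0,0],[-0.262,0.098,0,0,0,0],[-0.278,0.1035,0,0,0,0],[-0.283,0.1055,0,0,0,0]]' |grep -E "pos|ft|wid"
python3 jog.py '[[-0.008,0.003,0,0,0,2],[-0.024,0.009,0,0,0,6],[-0.048,0.018,0,0,0,10],[-0.078,0.029,0,0,0,15],[-0.11,0.041,0,0,0,20],[-0.142,0.053,0,0,0,25],[-0.174,0.065,0,0,0,30],[-0.206,0.077,0,0,0,34],[-0.236,0.088,0,0,0,38],[-0.262,0.098,0,0,0,41],[-0.278,0.1035,0,0,0,42.7],[-0.283,0.1055,0,0,0,42.7]]' |grep -E "pos|ft|wid"
python3 jog.py '[[0,0,0,0,0,0],[0,0,0,0,0,0],[0,0,0,0,0,0],[0,0,0,0,0,0]]'
```

```text
eef_pos: [0.6345, 0.274, 0.2078]
ft_force: [-0.2, -0.9, -3.8]
width: 0.0596
eef_pos: [0.5367, -0.0146, 0.2072]
ft_force: [0.9, 0.3, -3.3]
width: 0.06
eef_pos: [0.4412, -0.3003, 0.2076]
ft_force: [0.0, 0.5, -2.8]
width: 0.0599
time: 32.7
eef_pos: [0.4423, -0.2972, 0.2082]
eef_rot: [[0.989, 0.145, -0.0], [0.145, -0.989, 0.0], [-0.0, -0.0, -1.0]]
ft_force: [-0.7, -0.4, -4.0]
width: 0.0598
grasp_force: 35.0
```

```bash
python3 jog.py '[[0,0.001,0.008,0,0,0],[0,0.001,0.026,0,0,0],[0,0.001,0.052,0,0,0],[0,0.001,0.08,0,0,0],[0,0.001,0.104,0,0,0],[0,0.001,0.12,0,0,0],[0,0.001,0.129,0,0,0],[0,0.001,0.134,0,0,0],[0,0.001,0.137,0,0,0],[0,0.001,0.138,0,0,0],[0,0.001,0.138,0,0,0],[0,0.001,0.138,0,0,0]]' |grep -E "ft|wid|pos"
python3 jog.py '[[0,0,0.0005,0,0,0],[0,0,0.001,0,0,0],[0,0,0.001,0,0,0]]' | grep -E 'pos|ft'; python3 jog.py '[[0,0,0.0005,0,0,0],[0,0,0.001,0,0,0],[0,0,0.001,0,0,0]]'| grep -E 'pos|ft'
```

```text
eef_pos: [0.4423, -0.2996, 0.071]
ft_force: [0.0, -0.4, -4.1]
width: 0.0599
eef_pos: [0.442, -0.2994, 0.0694]
ft_force: [0.3, 0.4, -3.1]
eef_pos: [0.442, -0.2994, 0.0685]
ft_force: [0.0, 0.6, -0.1]
```

```bash
python3 jog.py '[[0,0,0.0003,0,0,0],[0,0,0.0005,0,0,0],[0,0,0.0005,0,0,0]]' | grep -E 'pos|ft'
python3 jog.py '[[0,0,0,0,0,0],[0,0,0,0,0,0],[0,0,0,0,0,0],[0,0,0,0,0,0],[0,0,0,0,0,0]]' 0.088|grep -E "ft|wid"
python3 jog.py '[[0,0,-0.003,0,0,0],[0,0,-0.01,0,0,0],[0,0,-0.03,0,0,0],[0,0,-0.06,0,0,0],[0,0,-0.09,0,0,0],[0,0,-0.12,0,0,0],[0,0,-0.15,0,0,0],[0,0,-0.18,0,0,0],[0,0,-0.18,0,0,0],[0,0,-0.18,0,0,0]]' | grep -E "pos|rot"
python3 - <<'E'
from h import *
v=cam("wrist");cv2.imwrite("pics/w11.png",v["img"][:,:,::-1])
roi=(200,60,460,330)
G=np.vstack(blobs(v,(50,60,20),(95,255,255),50,roi));print("jar",cv2.boundingRect(G),rect(plane(v,G,.074)))
E
```

```text
eef_pos: [0.442, -0.2994, 0.0685]
ft_force: [-2.3, 1.5, 7.3]
ft_force: [-1.3, 1.0, -0.1]
width: 0.0874
eef_pos: [0.4422, -0.2995, 0.2495]
eef_rot: [[0.99, 0.143, 0.003], [0.143, -0.99, -0.003], [0.002, 0.003, -1.0]]
jar (280, 174, 75, 82) (array([ 0.4464, -0.2997]), array([0.0643, 0.0572]), np.float32(8.217987))
```

View pics/w11.png

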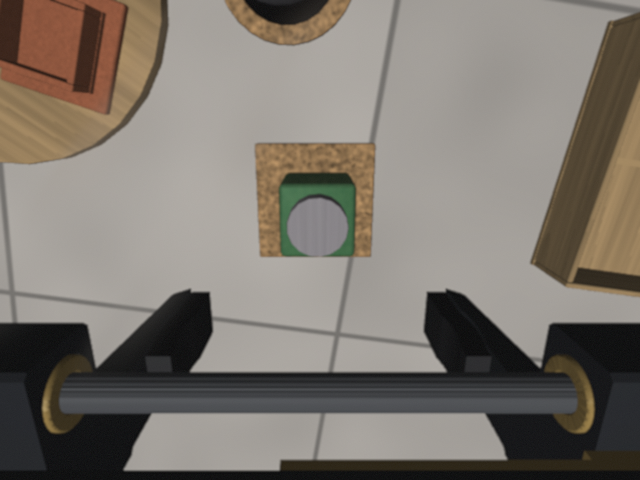

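The jar sits squarely in the middle of the mat; from this side view the mat spans columns 255–375 and the jar 280–355. Now I'll fetch the canister.

```bash
python3 jog.py '[[0.04,-0.005,0,0,0,0],[0.08,-0.01,0,0,0,0],[0.12,-0.015,0,0,0,0],[0.16,-0.02,0,0,0,0],[0.185,-0.0235,0,0,0,0],[0.1933,-0.0245,0,0,0,0],[0.1933,-0.0245,0,0,0,0],[0.1933,-0.0245,0,0,0,0],[0.1933,-0.0245,0,0,0,0]]' |grep pos
python3 jog.py '[[0,0,0.01,0,0,0],[0,0,0.035,0,0,0],[0,0,0.065,0,0,0],[0,0,0.095,0,0,0],[0,0,0.12,0,0,0],[0,0,0.135,0,0,0],[0,0,0.143,0,0,0],[0,0,0.147,0,0,0],[0,0,0.149,0,0,0],[0,0,0.149,0,0,0],[0,0,0.149,0,0,0]]'
```

```text
eef_pos: [0.6286, -0.2481, 0.2475]
time: 37.42
eef_pos: [0.63, -0.2477, 0.0999]
eef_rot: [[0.99, 0.143, 0.002], [0.143, -0.99, -0.001], [0.001, 0.001, -1.0]]
ft_force: [-0.1, -0.4, 1.1]
width: 0.0881
grasp_force: 0.0
```

```bash
python3 jog.py '[[0,0,0.0015,0,0,0],[0,0,0.003,0,0,0],[0,0,0.003,0,0,0],[0,0,0.003,0,0,0]]' |grep pos
python3 jog.py '[[0,0,0,0,0,0],[0,0,0,0,0,0],[0,0,0,0,0,0],[0,0,0,0,0,0],[0,0,0,0,0,0],[0,0,0,0,0,0],[0,0,0,0,0,0],[0,0,0,0,0,0]]' 0.06 35
python3 jog.py '[[0,0,-0.002,0,0,0],[0,0,-0.006,0,0,0],[0,0,-0.014,0,0,0],[0,0,-0.026,0,0,0],[0,0,-0.042,0,0,0],[0,0,-0.062,0,0,0],[0,0,-0.082,0,0,0],[0,0,-0.1,0,0,0],[0,0,-0.112,0,0,0],[0,0,-0.12,0,0,0],[0,0,-0.12,0,0,0],[0,0,-0.12,0,0,0]]' |grep -E "pos|ft|wid"
```

```text
eef_pos: [0.6298, -0.2474, 0.0958]
time: 38.42
eef_pos: [0.6298, -0.2473, 0.0958]
eef_rot: [[0.99, 0.143, -0.0], [0.143, -0.99, 0.0], [0.0, -0.0, -1.0]]
ft_force: [-0.4, 2.0, 0.7]
width: 0.0655
grasp_force: 35.0
eef_pos: [0.6297, -0.2474, 0.2159]
ft_force: [0.2, -0.0, -3.2]
width: 0.0651
```

```bash
python3 jog.py '[[0.001,-0.008,0,0,0,0],[0.004,-0.024,0,0,0,0],[0.008,-0.05,0,0,0,0],[0.013,-0.08,0,0,0,0],[0.018,-0.11,0,0,0,0],[0.022,-0.14,0,0,0,0],[0.027,-0.17,0,0,0,0],[0.031,-0.2,0,0,0,0],[0.035,-0.225,0,0,0,0],[0.038,-0.244,0,0,0,0],[0.0395,-0.254,0,0,0,0],[0.0399,-0.2567,0,0,0,0]]' |grep -E "pos|ft|wid"
python3 jog.py '[[0.001,-0.008,0,0,0,0],[0.004,-0.024,0,0,0,0],[0.008,-0.05,0,0,0,0],[0.013,-0.08,0,0,0,0],[0.018,-0.11,0,0,0,0],[0.022,-0.14,0,0,0,0],[0.027,-0.17,0,0,0,0],[0.031,-0.2,0,0,0,0],[0.035,-0.225,0,0,0,0],[0.038,-0.244,0,0,0,0],[0.0395,-0.254,0,0,0,0],[0.0399,-0.2567,0,0,0,0]]' |grep -E "pos|ft|wid"
python3 jog.py '[[0,0,0,0,0,0],[0,0,0,0,0,0],[0,0,0,0,0,0],[0,0,0,0,0,0]]'
```

```text
eef_pos: [0.6319, 0.015, 0.2154]
ft_force: [-0.3, -0.3, -3.1]
width: 0.0653
eef_pos: [0.6351, 0.273, 0.2152]
ft_force: [-0.4, 0.4, -4.0]
width: 0.0653
time: 41.75
eef_pos: [0.6354, 0.2709, 0.2159]
eef_rot: [[0.99, 0.142, 0.0], [0.142, -0.99, -0.0], [0.0, 0.0, -1.0]]
ft_force: [0.3, -0.9, -2.2]
width: 0.0654
grasp_force: 35.0
```

```bash
python3 jog.py '[[0,-0.0005,0.008,0,0,0],[0,-0.0005,0.026,0,0,0],[0,-0.0005,0.05,0,0,0],[0,-0.0005,0.075,0,0,0],[0,-0.0005,0.095,0,0,0],[0,-0.0005,0.107,0,0,0],[0,-0.0005,0.113,0,0,0],[0,-0.0005,0.117,0,0,0],[0,-0.0005,0.1185,0,0,0],[0,-0.0005,0.1185,0,0,0],[0,-0.0005,0.1185,0,0,0]]' |grep -E "ft|wid|pos"
python3 jog.py '[[0,0,0.0005,0,0,0],[0,0,0.001,0,0,0],[0,0,0.001,0,0,0]]' | grep -E 'pos|ft'; python3 jog.py '[[0,0,0.0005,0,0,0],[0,0,0.001,0,0,0],[0,0,0.001,0,0,0]]'| grep -E 'pos|ft'
```

```text
eef_pos: [0.6355, 0.2727, 0.0983]
ft_force: [-0.0, 0.8, -3.8]
width: 0.0653
eef_pos: [0.6351, 0.2726, 0.0966]
ft_force: [1.2, -0.4, -3.1]
eef_pos: [0.6351, 0.2726, 0.0958]
ft_force: [-1.4, 0.1, 1.3]
```

```bash
python3 jog.py '[[0,0,0,0,0,0],[0,0,0,0,0,0],[0,0,0,0,0,0],[0,0,0,0,0,0],[0,0,0,0,0,0],[0,0,0,0,0,0]]' 0.088|grep -E "ft|wid"
python3 jog.py '[[0,0,-0.003,0,0,0],[0,0,-0.01,0,0,0],[0,0,-0.03,0,0,0],[0,0,-0.06,0,0,0],[0,0,-0.09,0,0,0],[0,0,-0.12,0,0,0],[0,0,-0.15,0,0,0],[0,0,-0.18,0,0,0],[0,0,-0.18,0,0,0],[0,0,-0.18,0,0,0]]' | grep -E "pos|wid"
python3 jog.py '[[-0.04,0,0,0,0,0],[-0.08,0.01,0,0,0,0],[-0.12,0.03,0,0,0,0],[-0.15,0.05,0,0,0,0],[-0.16,0.07,0,0,0,0],[-0.16,0.08,0,0,0,0],[-0.16,0.08,0,0,0,0],[-0.16,0.08,0,0,0,0],[-0.16,0.08,0,0,0,0]]' | grep -E "pos|wid"
python3 - <<'E'
from h import *
v=cam("wrist");t=cam("top");cv2.imwrite("pics/z4.png",np.vstack([v["img"][:300],t["img"][150:400]])[:,:,::-1])
for c,n in((v,"w"),(t,"t")):
    for q in blobs(c,*CLAY,500):print(n,cen(q).round(1),cv2.boundingRect(q),rect(plane(c,q,.038)))
E
```

```text
ft_force: [0.1, -0.4, -0.3]
width: 0.0882
eef_pos: [0.6353, 0.2727, 0.2777]
width: 0.0879
eef_pos: [0.489, 0.1711, 0.2746]
width: 0.0882
w [495.7  84.7] (441, 31, 114, 109) (array([0.611 , 0.0375]), array([0.0867, 0.0891]), np.float32(-33.23979))
w [598.7 183.6] (541, 125, 99, 114) (array([ 0.5439, -0.0898]), array([0.0973, 0.0829]), np.float32(-10.391876))
w [375.7 328. ] (358, 307, 38, 42) (array([0.3696, 0.0922]), array([0.0474, 0.038 ]), np.float32(10.00441))
t [41.5 28.3] (0, 0, 122, 89) (array([1.002 , 0.5324]), array([0.1271, 0.2834]), np.float32(37.30864))
t [598.3  28.6] (525, 0, 115, 80) (array([ 0.9882, -0.5207]), array([0.2588, 0.0931]), np.float32(-37.14873))
t [366.4 256. ] (340, 230, 53, 53) (array([ 0.5443, -0.0837]), array([0.0838, 0.0837]), np.float32(-10.6798935))
t [396.2  96.6] (372, 72, 49, 52) (array([ 0.8435, -0.1424]), array([0.0923, 0.0917]), np.float32(21.035027))
t [299.1 220.7] (276, 197, 47, 48) (array([0.6101, 0.0397]), array([0.0848, 0.0871]), np.float32(-0.20394135))
t [624.9  12.2] (614, 0, 24, 26) (array([ 1.0028, -0.5766]), array([0.0495, 0.042 ]), np.float32(0.33023834))
```

View pics/z4.png

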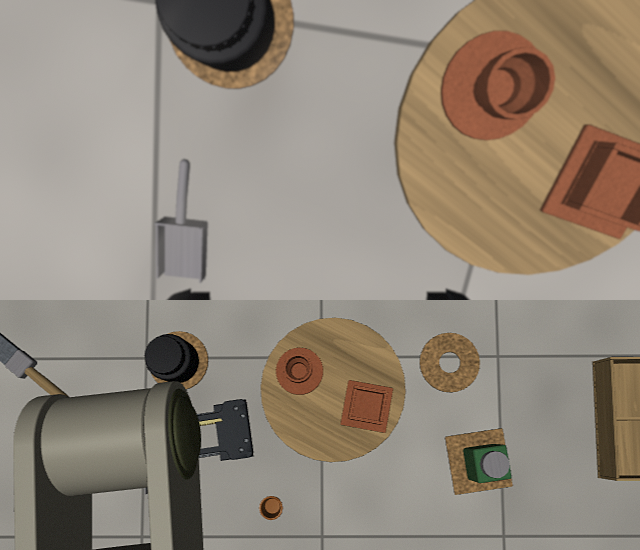

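Everything stands upright and centred on its place, the scoop hasn't moved, and the gripper is clear. I'm handing in.

```bash
python3 -c "
from workcell import robot
print(robot.close_job())"
```

```text
the job is handed in; nothing more can be done
None
```

I put both dishes on their saucers, swapped the canister and the jar using the trivet, and handed the job in at about 44 s of the 144 s; the last pictures show everything upright and the scoop not moved, but hand-in returned no verdict.

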